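# Unpin the chest's hasp and take off its lid

## Task

Open the parts chest: its lid is held by a T-handled retaining pin in the hasp at the front. Take the T-handle, turn it anticlockwise (seen from above) while feeling with a light upward pull for the hidden keyway that lets it out, draw the pin out and put it in the grey tray. Only then lift the lid off by its handle and set it down gently on the free worktop, flat and right way up, leaving everything else standing where it is.

Things in the scene. Friction and masses are not known exactly. Their poses are not given: they have to be found in the camera images.
- chest: Bare aluminium parts chest, open-topped, fixed to the worktop: 130 mm (its x) by 150 mm (its y), rim 90 mm high. Origin: centre of its underside; z up; its front (-x) faces roughly to the robot. On the front a U-shaped steel staple, 64 mm wide, reaches out to x = -129 mm, at z = 73 to 86 mm.
- keyway (a point): Point on the pin's axis in the top of a fixed 12 mm thick keeper plate inside the staple, 4 mm under the lid's tongue (chest frame x = -96, y = 0, z = 86 mm). The plate has one straight slot, 32 x 13 mm, through which the cross-pin passes. It is hidden and its direction differs each time and is not given: 0.45 to 1.35 rad anticlockwise (from above) of the T-handle's start.
- lid: Loose aluminium lid, 0.3 to 0.65 kg, 142 (x) by 162 mm (y), its 13 mm skirt round the chest's rim (2 mm play). Origin: centre, at the skirt's lower edge (78 mm over the chest's underside when closed, 0 on the worktop); plate top z = 20 mm. Closed, axes as the chest's. In front a steel tongue (hasp), 58 mm wide, 8 mm thick, reaches to x = -123 mm, with a 32 mm hole at x = -96 mm.
- lid_handle (a point): Centre of the lid's black handle bar (lid frame x = -6, y = 0, z = 52 mm). The bar runs along the lid's y: 100 mm long, 13 mm wide, 14 mm high, 25 mm free under it, on a post 42 mm either side of the middle.
- pin: Loose steel retaining pin, 0.14 kg, upright in tongue and staple. Origin: on its axis, in the underside of its flange (44 mm across, 5 mm thick), which rests on the tongue; z up. Below: boss 28 mm across, 6 mm long; shaft 7 mm; cross-pin 24 mm long, 6 mm thick, along the pin's y, 30 mm below the origin, under the keeper: the pin rises only 3 mm until the cross-pin meets the slot within about 0.2 rad.
- pin_handle (a point): Centre of the pin's black T-handle bar, 32 mm above the pin's origin. The bar runs along the pin's y (parallel to the cross-pin): 66 mm long, 14 mm wide (x), 16 mm high; 19 mm free between bar and flange.
- pin_tip (a point): Lower end of the pin's shaft, on its axis, 38 mm below the pin's origin. Lined up with the slot, the pin lifts straight out and is clear of the tongue after 38 mm.
- tray: Shallow grey open tray fixed to the worktop, 150 mm (x) by 130 mm (y), 26 mm high, walls and floor 4 mm. Origin: centre of its underside. It and the chest stand on opposite sides, left and right, either way round; between them there is free worktop at least 230 mm wide.
- beaker: Empty glass beaker, 72 mm across, 93 mm tall, behind the middle of the work; origin: centre of its underside. Bystander, loose.
- jar: Clear sample jar with a white screw lid, 52 mm across, 72 mm tall; origin: centre of its underside. Bystander, loose.
- timer: White digital timer, 24x66x62 mm, standing; origin: centre of its underside. Bystander, loose.
- wash_bottle: Wash bottle with a spout, 232 mm tall, at the far right; origin: centre of its underside. Bystander, loose.
- amber_bottle: Bottle with a white cap, 62 mm across, 136 mm tall, at the far left; origin: centre of its underside. Bystander, loose.
- calculator: Grey pocket calculator lying flat, 118x68x14 mm, at the left edge; origin: centre of its underside. Bystander, loose.
- marker: Black-capped marker pen lying flat, 123 mm long, 18 mm thick, near the robot; origin: centre of its underside. Bystander, loose.
- petri: Petri dish, 84 mm across, 12 mm high, near the robot; origin: centre of its underside. Bystander, loose.
Not all that is in view belongs to the job. There is more than one size of the tray; the one meant has the size given above.

How it is judged:
By the outcome, as a careful person would: the job done as asked, in the order asked, and still so for the second after the job is handed in, with the robot touching nothing.
It also fails if it takes over 72 s, if anything falls off the work surface, if the arm or the gripper's body presses on something with over 40 N, if the wrist force passes 120 N, or if a joint passes its speed limit or range.

## Robot

A 6-joint arm with a two-finger parallel gripper is mounted at the origin on a cart in front of the work surface, level with it; the furniture and walls round the work are solid. World frame = base frame: x ahead of the robot, y to its left, z up, the work surface at z = 0. Lengths are in m, angles in degrees, forces in N, time in s.
With the tool pointing down it reaches from about 0.3 to 0.75 m from the base axis. Payload 8.5 kg.
Tool frame: the origin (TCP) lies at the very end of the fingers, on their centre line; the grasp point (between the pads) lies 19 mm behind it; z points along the fingers, y is the line along which they close (so a half turn about z gives the same grasp; the last joint's range is limited). The gripper opens to 85 mm and grips with 20 to 120 N. Pads are 22 mm wide; open, the fingers measure 114 mm over their backs; the gripper's body (76 mm by 85 mm) begins 54 mm behind the grasp point. The pads swing forward as they close: fully open they stand 13 mm farther back than shut.
Start: joints at [63.065, 21.807, 74.336, -0, 83.858, -12.336], TCP at [0.139, 0.532, 0.231] pointing down, gripper open.
Joint ranges: [-178.18, 178.18], [-50.72, 133.34], [12.68, 142.11], [-81.47, 261.47], [9.98, 163.14], [-165.26, 165.26]. Speed limits (degrees/s): [136.94, 136.94, 180, 180, 180, 180].

## Interface

Orientations are given as a 3x3 rotation matrix whose columns are the frame's x, y, z axes.
In Python, from rig import env, optics, spotter gives the robot as it stands.
- The arm moves only by the shell command python3 -m crank 'ROWS' [FORCE]. ROWS is JSON, one flat list of numbers, 5 for each row, row after row: the finger opening in cm, from 0 to 8.54, then the shift along the tool's x, y, z in cm, then the turn about the tool's z in rad. A call has exactly 8 rows; each row shifts and turns the commanded pose from where the row before left it, along the tool's axes as they then stand; what a row does not reach is not made up. A row lasts 1/12 s, in which the tool goes at most 41.7 mm and 7.16 degrees, less where a joint would pass 70% of its speed; a pose out of reach is approached as far as the arm can. A call is refused whole if a number of a shift passes 4.17 or a number of a turn 0.125, either way. A call with a gripper value outside its range is refused whole. The fingers move at their own pace and stop on an object; FORCE is the grip in N (left out, the last holds). Time passes only in rows, so rows that do not move let the fingers close, or fill a call up. It gives the time, the measured TCP pose, the force, the opening and the grip force at its end, in the units of the state.
- env.observe(): the state, without advancing time (a new reading comes with each control period).
- optics.get_image(name): name is "side" or "top" or "wrist"; returns a dict with "color" (420x560x3 uint8, red, green, blue), "intrinsics" (3x3 intrinsics, pixels), "pose" (4x4, takes a point from camera to world coordinates). Camera axes: x right, y up, looking along -z (the intrinsics and any distortion apply to the point x, -y, -z); pixel columns grow to the right and rows downward; lengths in m; the calibration is good to about 2 mm. The wrist camera is an equidistant fisheye: a pixel r from the principal point sees the ray r / f radians off the axis. A picture is of the moment at which its call begins. There is no depth.
- env.close_job(): hands the job in; it is judged then, once.
Trained networks look in a picture, given as the dict that the camera call returned (one of the last four; its "shot" number tells which), for a name from the list of things; names that differ only in an ending like _2 or _b are one class to them, and where a whole thing is asked for, a point or a joint stands for the part that bears it (a point fixed in the world has none). Each returns a list of dicts, best first, with "score" (0 to 1); they miss things now and then, are a little off and sometimes report something else, mostly with a low value. They report only what shows in the picture. A call takes as long as a camera call. They do not tell look-alikes from the thing itself.
- spotter.look_for(picture, query): "at" ([column, row] as shares, 0 to 1, of the picture: columns of its width, rows of its height, amid what is visible of it).
The state is a dict: "time_s": time; "q": joint angles; "qvel": joint speeds; "joint_efforts": joint torques, N m; "position": TCP position; "tool_rot": TCP orientation; "ft_force": force on the tool from outside, world axes, zero at the start; "wrist_torque": the same for the moment, N m; "grip_width": finger opening in m; "gripper_force": force on a finger pad.
Only numpy, scipy, OpenCV 4.12 (cv2) and the standard library are available. Lean on these libraries where they do the work, as an engineer would, in place of code of your own. Each camera call takes 0.05 s, during which the arm holds its last target. There are 200 camera calls.

## Working session

There is one attempt and no reset: what is moved stays moved. The work goes in short steps, Python scripts to look and compute and a shell command to move; the robot and the scene stay as the last step left them, time stands still between calls to the robot, and variables do not carry over. Pictures are saved under pics/ and viewed, at most 10 in all, crops included, and the job is handed in when it is done.

```bash
mkdir -p pics
cat > h.py <<'E'
import numpy as np, cv2, json
from rig import env, optics, spotter
def ray(p,u,v,fish=False):
    K=np.array(p["intrinsics"]);T=np.array(p["pose"])
    x=(u-K[0,2])/K[0,0];y=(v-K[1,2])/K[1,1]
    if fish:
        r=np.hypot(x,y);s=np.sin(r)/max(r,1e-9);d=np.array([x*s,-y*s,-np.cos(r)])
    else: d=np.array([x,-y,-1.])
    return T[:3,3],T[:3,:3]@d
def atz(p,u,v,z,fish=False):
    o,d=ray(p,u,v,fish);return (o+d*(z-o[2])/d[2]).round(4)
def proj(p,X):
    K=np.array(p["intrinsics"]);T=np.array(p["pose"]);c=T[:3,:3].T@(np.array(X)-T[:3,3])
    return K[0,0]*c[0]/-c[2]+K[0,2],K[1,1]*-c[1]/-c[2]+K[1,2]
def save(p,n,box=None,scale=1):
    im=np.array(p["color"])[:,:,::-1]
    if box: a,b,c,d=box;im=im[b:d,a:c]
    if scale!=1: im=cv2.resize(im,None,fx=scale,fy=scale,interpolation=cv2.INTER_CUBIC)
    cv2.imwrite(f"pics/{n}.png",im)
E
python3 - <<'E'
from h import *
Z=dict(chest=.09,lid=.098,lid_handle=.13,pin=.12,pin_handle=.13,tray=.0,beaker=.09,jar=.07,timer=.06,petri=.01,marker=.01,calculator=.01,wash_bottle=.1,amber_bottle=.1)
for n in("top","side"):
    p=optics.get_image(n);save(p,n+"0")
    print(n,np.array(p["pose"]).round(3).tolist(),np.array(p["intrinsics"]).round(1).tolist(),[k for k in p])
    for q,z in Z.items():
        print(q,[(round(r["score"],2),round(r["at"][0]*560),round(r["at"][1]*420),atz(p,r["at"][0]*560,r["at"][1]*420,z)[:2].tolist()) for r in spotter.look_for(p,q)[:3]])
s=env.observe();print(s["tool_rot"],s["time_s"],s["ft_force"])
E
```

```text
top [[0.447, 0.695, -0.564, -0.5], [-0.895, 0.352, -0.276, -0.602], [0.007, 0.627, 0.779, 1.486], [0.0, 0.0, 0.0, 1.0]] [[449.5, 0.0, 281.0], [0.0, 449.5, 210.5], [0.0, 0.0, 1.0]] ['color', 'intrinsics', 'pose', 'shot']
chest [(0.87, 220, 197, [0.4614, 0.145])]
lid [(0.98, 211, 178, [0.529, 0.2303])]
lid_handle [(0.67, 212, 178, [0.5045, 0.2076])]
pin [(0.49, 201, 186, [0.4543, 0.2292])]
pin_handle []
tray [(0.92, 317, 224, [0.5787, -0.2433]), (0.69, 342, 284, [0.362, -0.4376]), (0.56, 426, 304, [0.4229, -0.743])]
beaker [(0.69, 275, 184, [0.6273, -0.0229])]
jar [(0.47, 254, 179, [0.6309, 0.0795])]
timer [(0.7, 295, 190, [0.6585, -0.101]), (0.49, 255, 181, [0.6296, 0.0754])]
petri [(0.67, 159, 214, [0.3204, 0.3645])]
marker [(0.46, 291, 270, [0.3281, -0.2443])]
calculator [(0.86, 148, 186, [0.4252, 0.5041])]
wash_bottle [(0.8, 380, 251, [0.4944, -0.5244]), (0.62, 291, 271, [0.2721, -0.2653])]
amber_bottle [(0.7, 170, 157, [0.5509, 0.4539])]
side [[-0.918, 0.171, -0.358, -0.132], [-0.395, -0.455, 0.798, 1.266], [-0.026, 0.874, 0.485, 0.956], [0.0, 0.0, 0.0, 1.0]] [[414.6, 0.0, 280.3],
[... 231 characters left out ...]
)]
lid_handle [(0.84, 229, 261, [0.4945, 0.3005])]
pin [(0.3, 252, 259, [0.4368, 0.246])]
pin_handle [(0.45, 250, 259, [0.4328, 0.2643])]
tray [(0.82, 267, 217, [0.599, -0.2161]), (0.61, 332, 168, [0.4849, -0.8522])]
beaker [(0.61, 233, 226, [0.6302, 0.0394])]
jar [(0.5, 225, 235, [0.6449, 0.081])]
timer [(0.2, 247, 258, [0.4955, 0.1759])]
petri [(0.55, 265, 320, [0.3241, 0.3936])]
marker []
calculator [(0.98, 219, 339, [0.4206, 0.5163])]
wash_bottle [(0.7, 308, 174, [0.5147, -0.5279])]
amber_bottle []
[[-9.67710123e-01  2.52065703e-01  3.99551957e-06]
 [ 2.52065703e-01  9.67710122e-01  1.28429175e-05]
 [-6.29245702e-07  1.34353547e-05 -1.00000000e+00]] 1.5 [0.36556905 0.05770776 1.07055847]
```

View pics/top0.png

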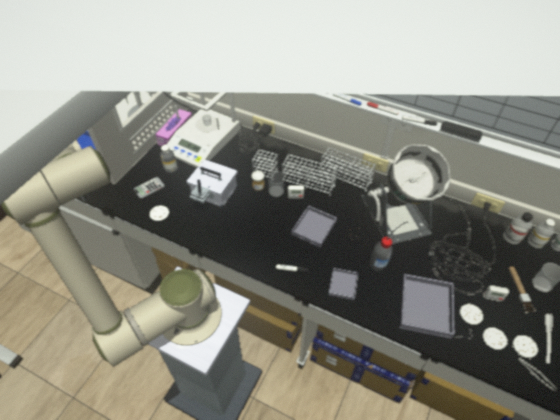

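View pics/side0.png

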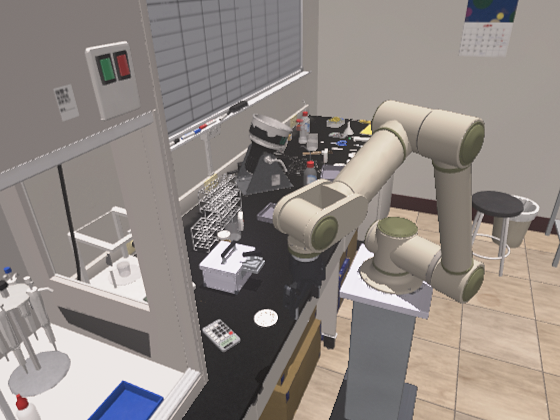

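The top view shows the chest at (212,185) with its pin at about (201,188). Three trays are in view: (317,224), (342,284), and (428,305). By position, the first fits the description best, as it is across from the chest with free worktop between. I'll check sizes in one enlarged crop.

Run:
```python
from h import *
p=optics.get_image("top");save(p,"crop1",(140,140,370,305),3.4)
im=np.array(p["color"])
for (u,v) in [(317,224),(342,284),(426,304)]:
    g=cv2.cvtColor(im,cv2.COLOR_RGB2GRAY).astype(int)
    m=np.uint8(g>60); n,l,st,c=cv2.connectedComponentsWithStats(m,connectivity=4)
    k=l[v,u]
    if not k: print("none");continue
    pts=np.argwhere(l==k)[:,::-1].astype(float)
    X=np.array([atz(p,a,b,.02)[:2] for a,b in pts])
    print((u,v),st[k],cv2.minAreaRect((X*1000).astype(np.float32)))
```

```text
(317, 224) [ 292  205   45   42 1141] ((554.5931396484375, -235.254638671875), (141.3126983642578, 173.4751434326172), 87.68025970458984)
(342, 284) [328 267  31  33 781] ((357.7840881347656, -443.21380615234375), (121.1809310913086, 102.40214538574219), 13.7727689743042)
(426, 304) [ 400  273   56   66 3002] ((413.719482421875, -746.6821899414062), (231.1998291015625, 187.57492065429688), 14.02838134765625)
```

View pics/crop1.png

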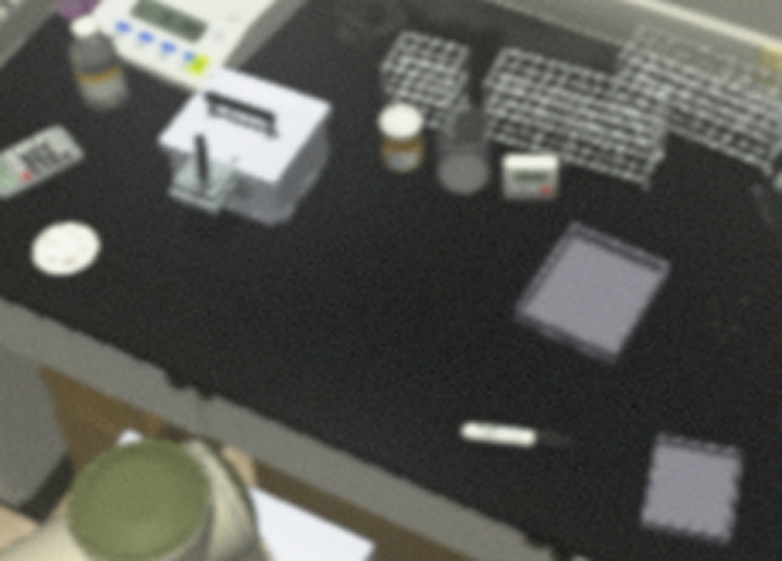

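The enlarged crop settles the tray. The one at (317,224) measures about 150x130 mm, while (342,284) is about 120x100 and (428,305) about 230x190, so (317,224) is the one meant. Next I'll work out the lid corners and the route.

Run:
```python
from h import *
p=optics.get_image("top")
f=lambda a,b,z:atz(p,140+a/3.4,140+b/3.4,z)[:2]
C=np.array([f(*c,.098) for c in[(162,138),(218,70),(330,105),(270,180)]]);print(C,C.mean(0))
print([np.linalg.norm(C[i]-C[i-1]) for i in range(4)])
print("bar",f(203,137,.145),f(203,160,.14),"handle",f(207,97,.137),f(273,128,.137))
T=np.array([f(*c,.026) for c in[(575,225),(670,265),(615,360),(518,312)]]);print(T,T.mean(0))
print("near",[f(*c,.0) for c in[(402,160),(463,180),(530,190),(100,100)]])
s=env.observe();R=np.array(s["tool_rot"])
print(R.T@(np.array([.36,.20,.30])-s["position"])*100)
w=optics.get_image("wrist");T=np.array(w["pose"]);print("cam in tool",(R.T@(T[:3,3]-s["position"])).round(4),(R.T@T[:3,:3]).round(3),w["intrinsics"])
```

```text
[[0.4723 0.3094]
 [0.6033 0.3121]
 [0.6144 0.1534]
 [0.4737 0.1552]] [0.540925 0.232525]
[np.float64(0.1542063552516562), np.float64(0.1310278214731512), np.float64(0.15908771165618038), np.float64(0.1407115133882085)]
bar [0.4628 0.2361] [0.4353 0.219 ] handle [0.5268 0.2731] [0.5189 0.1741]
[[ 0.6313 -0.1803]
 [ 0.6261 -0.3089]
 [ 0.4681 -0.3045]
 [ 0.4794 -0.1749]] [ 0.551225 -0.24215 ]
near [array([0.6496, 0.0736]), array([ 0.6547, -0.013 ]), array([ 0.6783, -0.0973]), array([0.5613, 0.4871])]
[-29.79690919 -26.57024659  -6.86897199]
cam in tool [ 0.0731  0.0008 -0.1429] [[ 0.002  0.958  0.287]
 [ 1.    -0.002 -0.   ]
 [ 0.     0.287 -0.958]] [[325.1922621    0.         274.11430475]
 [  0.         325.1922621  207.85370964]
 [  0.           0.           1.        ]]
```

```bash
python3 -m crank '[8.5,-2.2,-1.45,-0.2,0, 8.5,-2.2,-1.45,-0.2,0, 8.5,-2.2,-1.45,-0.2,0, 8.5,-2.2,-1.45,-0.2,0, 8.5,-2.2,-1.45,-0.2,0, 8.5,-2.2,-1.45,-0.2,0, 8.5,-2.2,-1.45,-0.2,0, 8.5,-2.2,-1.45,-0.2,0]'
python3 -m crank '[8.5,-2.2,-1.45,-0.2,0, 8.5,-2.2,-1.45,-0.2,0, 8.5,-2.2,-1.45,-0.2,0, 8.5,-2.2,-1.45,-0.2,0, 8.5,-2.2,-1.45,-0.2,0, 8.5,-2.2,-1.45,-0.2,0, 8.5,-2.2,-1.45,-0.2,0, 8.5,-2.2,-1.45,-0.2,0]'
python3 - <<'E'
from h import *
p=optics.get_image("wrist");save(p,"w1",None,1.4)
for q,z in dict(lid=.098,lid_handle=.13,pin=.12,pin_handle=.13).items():
    print(q,[(round(r["score"],2),round(r["at"][0]*560),round(r["at"][1]*420),atz(p,r["at"][0]*560,r["at"][1]*420,z,1)[:2].tolist()) for r in spotter.look_for(p,q)[:3]])
E
```

```text
time_s: 2.32
position: [0.2804, 0.3746, 0.2475]
tool_rot: [[-0.968, 0.252, 0.0], [0.252, 0.968, 0.0], [-0.0, 0.0, -1.0]]
ft_force: [0.5, 0.4, -1.2]
grip_width: 0.0854
gripper_force: 0.0
time_s: 2.98
position: [0.4215, 0.2179, 0.2635]
tool_rot: [[-0.968, 0.252, 0.0], [0.252, 0.968, 0.0], [-0.0, 0.0, -1.0]]
ft_force: [1.0, 0.5, 0.6]
grip_width: 0.0848
gripper_force: 0.0
lid [(0.97, 307, 273, [0.5205, 0.2293])]
lid_handle [(0.86, 307, 274, [0.5036, 0.23])]
pin [(0.68, 298, 210, [0.4416, 0.2364])]
pin_handle [(0.95, 299, 214, [0.442, 0.2363])]
```

View pics/w1.png

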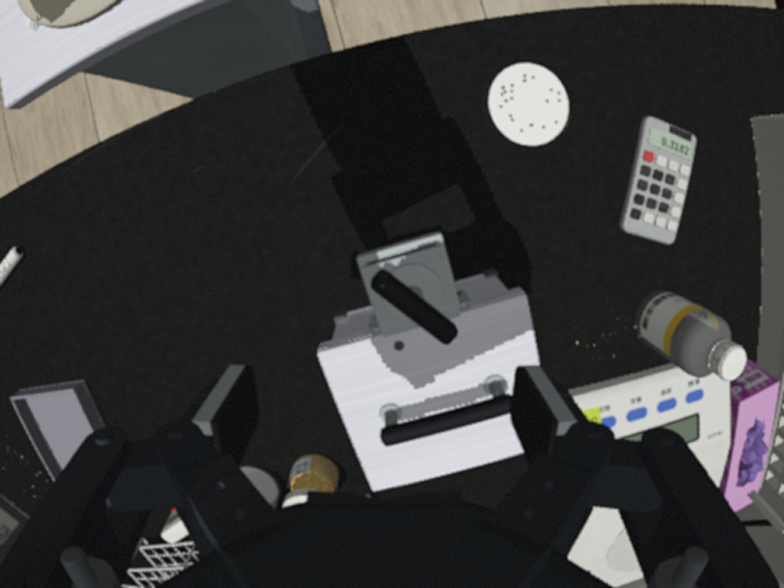

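The wrist view shows the T-handle bar from about (270,200) to (322,241), with the lid handle behind it from (274,312) to (364,288). The front lid corners are at (227,251) and (376,209).

Run:
```python
from h import *
p=optics.get_image("wrist")
g=cv2.cvtColor(np.array(p["color"]),cv2.COLOR_RGB2GRAY)
def bar(c,box,z):
    a,b,cc,d=box;m=np.zeros_like(g);m[b:d,a:cc]=(g[b:d,a:cc]<45)
    n,l,st,ct=cv2.connectedComponentsWithStats(m);k=l[c[1],c[0]];pts=np.argwhere(l==k)[:,::-1]
    X=np.array([atz(p,u,v,z,1)[:2] for u,v in pts])*1000
    print(st[k],cv2.minAreaRect(X.astype(np.float32)))
    mu=X.mean(0);w,V=np.linalg.eigh(np.cov((X-mu).T));d=V[:,1];d=d*np.sign(d[1]);print(mu,"angle",np.degrees(np.arctan2(d[1],d[0])))
    return mu/1000,d
bar((297,221),(262,190,332,250),.136)
bar((310,303),(268,280,362,322),.136)
f=lambda a,b,z:atz(p,a/1.4,b/1.4,z,1)[:2]
A,B=f(318,352,.098),f(527,292,.098);print("front",A,B,np.linalg.norm(A-B),np.degrees(np.arctan2(*(B-A)[::-1])))
A,B=f(375,283,.136),f(453,335,.136);print(A,B)
print(env.observe()["q"])
```

```text
[ 264  195   61   52 1083] ((444.5182800292969, 232.89627075195312), (64.54109954833984, 14.450345993041992), 36.48273468017578)
[443.76038781 232.24496768] angle 36.14335255747522
[ 272  283   90   36 1114] ((532.005615234375, 234.5032958984375), (16.005014419555664, 93.25222778320312), 2.027357578277588)
[532.4429982  234.92612208] angle 92.26589308222506
front [0.4729 0.1559] [0.4662 0.3165] 0.1607396964038442 92.38891187786552
[0.4219 0.2142] [0.4681 0.254 ]
[ 1.32344927e+01  1.27791595e+01  8.22099642e+01  1.41106707e-02
  8.50282203e+01 -6.22126067e+01]
```

```bash
python3 -m crank '[6,0,0,0,0.12, 6,0,0,0,0.12, 6,0,0,0,0.12, 6,0,0,0,0.12, 6,0,0,0,0.12, 6,0,0,0,0.12, 6,0,0,0,0.12, 6,0,0,0,0.12]'
python3 -m crank '[6,0,0,0,0.12, 6,0,0,0,0.12, 6,0,0,0,0.12, 6,0,0,0,0.12, 6,0,0,0,0.12, 6,0,0,0,0.12, 6,0,0,0,0.12, 6,0,0,0,0.12]' >/dev/null
python3 -m crank '[6,0,0,0,0.12, 6,0,0,0,0.12, 6,0,0,0,0.09, 6,0,0,0,0, 6,0,0,0,0, 6,0,0,0,0, 6,0,0,0,0, 6,0,0,0,0]'
cat > d.py <<'E'
import sys
from h import *
t=np.array([float(a) for a in sys.argv[1:4]]);s=env.observe();R=np.array(s["tool_rot"])
print("cm",(R.T@(t-s["position"])*100).round(2),"y-angle",np.degrees(np.arctan2(R[1,1],R[0,1])).round(1),"q",np.round(s["q"],1),"ft",np.round(s["ft_force"],1),np.round(s["wrist_torque"],2))
E
python3 d.py .4435 .232 .111
```

```text
time_s: 3.95
position: [0.4199, 0.2199, 0.2634]
tool_rot: [[-0.345, 0.939, -0.0], [0.939, 0.345, 0.0], [0.0, -0.0, -1.0]]
ft_force: [-0.1, 0.4, 0.3]
grip_width: 0.06
gripper_force: 0.0
time_s: 5.28
position: [0.4207, 0.2191, 0.2633]
tool_rot: [[0.803, 0.596, -0.0], [0.596, -0.803, -0.0], [-0.0, 0.0, -1.0]]
ft_force: [-0.2, -0.0, -0.6]
grip_width: 0.06
gripper_force: 0.0
cm [ 2.6   0.33 15.23] y-angle -53.4 q [13.2 12.8 82.2 -0.  85.  66.6] ft [-0.2 -0.  -0.6] [ 0.03  0.04 -0.06]
```

```bash
python3 -m crank '[6,1.3,0.16,1,0, 6,1.3,0.16,2,0, 6,0,0,2.5,0, 6,0,0,2.5,0, 6,0,0,2.5,0, 6,0,0,2.2,0, 6,0,0,1.5,0, 6,0,0,1.0,0]'
python3 -m crank '[0,0,0,0,0, 0,0,0,0,0, 0,0,0,0,0, 0,0,0,0,0, 0,0,0,0,0, 0,0,0,0,0, 0,0,0,0,0, 0,0,0,0,0]' 50
python3 d.py .4435 .232 .111
```

```text
time_s: 5.95
position: [0.443, 0.2317, 0.1096]
tool_rot: [[0.804, 0.595, -0.002], [0.595, -0.804, -0.001], [-0.002, -0.001, -1.0]]
ft_force: [0.4, -0.4, -0.2]
grip_width: 0.0602
gripper_force: 0.0
time_s: 6.62
position: [0.4441, 0.232, 0.1123]
tool_rot: [[0.804, 0.595, 0.002], [0.595, -0.804, 0.0], [0.002, 0.001, -1.0]]
ft_force: [-0.5, -0.5, 6.6]
grip_width: 0.0129
gripper_force: 50.2
cm [-0.05 -0.03  0.13] y-angle -53.5 q [14.  24.2 92.7 -0.  63.  67.5] ft [-0.5 -0.5  6.6] [-0.04  0.07 -0.01]
```

```bash
python3 -m crank '[0,0,0,-0.1,0, 0,0,0,-0.1,0, 0,0,0,-0.1,0, 0,0,0,-0.1,0, 0,0,0,0,0, 0,0,0,0,0, 0,0,0,0,0, 0,0,0,0,0]'
```

```text
time_s: 7.28
position: [0.4436, 0.2319, 0.1153]
tool_rot: [[0.804, 0.595, -0.0], [0.595, -0.804, -0.0], [-0.0, -0.0, -1.0]]
ft_force: [-0.4, 1.0, -1.6]
grip_width: 0.0131
gripper_force: 49.1
```

```bash
python3 -m crank '[0,0,0,-0.1,0, 0,0,0,0,0, 0,0,0,0,0, 0,0,0,0,0, 0,0,0,0,-0.04, 0,0,0,0,-0.04, 0,0,0,0,-0.04, 0,0,0,0,-0.04]'
python3 -m crank '[0,0,0,0,-0.04, 0,0,0,0,-0.04, 0,0,0,0,-0.04, 0,0,0,0,-0.04, 0,0,0,0,0, 0,0,0,0,0, 0,0,0,0,0, 0,0,0,0,0]'; python3 d.py .4435 .232 .111
```

```text
time_s: 7.95
position: [0.4432, 0.2318, 0.1158]
tool_rot: [[0.698, 0.716, -0.001], [0.716, -0.698, -0.0], [-0.001, -0.001, -1.0]]
ft_force: [0.1, 0.1, -10.9]
grip_width: 0.0132
gripper_force: 49.3
time_s: 8.62
position: [0.4433, 0.2318, 0.1159]
tool_rot: [[0.577, 0.817, -0.001], [0.817, -0.577, -0.0], [-0.001, -0.001, -1.0]]
ft_force: [1.6, -1.1, -14.1]
grip_width: 0.0129
gripper_force: 48.8
cm [0.03 0.   0.49] y-angle -35.2 q [14.  23.9 92.4 -0.  63.8 49.2] ft [  1.6  -1.1 -14.1] [-0.18 -0.34  0.03]
```

```bash
python3 -m crank '[0,0,0,0,-0.04, 0,0,0,0,-0.04, 0,0,0,0,-0.04, 0,0,0,0,-0.04, 0,0,0,0,0, 0,0,0,0,0, 0,0,0,0,0, 0,0,0,0,0]';  python3 d.py .4435 .232 .111
```

```text
time_s: 9.28
position: [0.4434, 0.2318, 0.116]
tool_rot: [[0.439, 0.898, -0.001], [0.898, -0.439, -0.0], [-0.001, -0.001, -1.0]]
ft_force: [1.3, 0.2, -17.3]
grip_width: 0.0128
gripper_force: 48.7
cm [0.03 0.   0.5 ] y-angle -26.1 q [14.  23.9 92.4 -0.  63.8 40.1] ft [  1.3   0.2 -17.3] [-0.14 -0.39  0.02]
```

```bash
python3 -m crank '[0,0,0,0,-0.04, 0,0,0,0,-0.04, 0,0,0,0,-0.04, 0,0,0,0,-0.04, 0,0,0,0,0, 0,0,0,0,0, 0,0,0,0,0, 0,0,0,0,0]';  python3 d.py .4435 .232 .111
```

```text
time_s: 9.95
position: [0.4434, 0.2318, 0.1161]
tool_rot: [[0.291, 0.957, -0.001], [0.957, -0.291, -0.0], [-0.0, -0.0, -1.0]]
ft_force: [2.2, 0.4, -18.1]
grip_width: 0.013
gripper_force: 48.7
cm [0.02 0.   0.51] y-angle -16.9 q [14.  23.9 92.4 -0.  63.8 30.9] ft [  2.2   0.4 -18.1] [-0.16 -0.31  0.08]
```

```bash
python3 -m crank '[0,0,0,0,-0.04, 0,0,0,0,-0.04, 0,0,0,0,-0.04, 0,0,0,0,-0.04, 0,0,0,0,0, 0,0,0,0,0, 0,0,0,0,0, 0,0,0,0,0]';  python3 d.py .4435 .232 .111
```

```text
time_s: 10.62
position: [0.4435, 0.2319, 0.1163]
tool_rot: [[0.134, 0.991, -0.0], [0.991, -0.134, -0.0], [-0.0, -0.0, -1.0]]
ft_force: [1.8, -1.5, -17.3]
grip_width: 0.0132
gripper_force: 48.8
cm [ 0.01 -0.    0.53] y-angle -7.7 q [14.  23.9 92.4 -0.  63.8 21.8] ft [  1.8  -1.5 -17.3] [-0.15 -0.27  0.02]
```

```bash
python3 -m crank '[0,0,0,0,-0.04, 0,0,0,0,-0.04, 0,0,0,0,-0.04, 0,0,0,0,-0.04, 0,0,0,0,0, 0,0,0,0,0, 0,0,0,0,0, 0,0,0,0,0]';  python3 d.py .4435 .232 .111
```

```text
time_s: 11.28
position: [0.4437, 0.2319, 0.1165]
tool_rot: [[-0.025, 1.0, 0.0], [1.0, 0.025, 0.0], [0.0, 0.0, -1.0]]
ft_force: [1.6, -0.5, -13.5]
grip_width: 0.013
gripper_force: 49.3
cm [ 0.01 -0.02  0.55] y-angle 1.4 q [14.  23.9 92.3 -0.  63.8 12.6] ft [  1.6  -0.5 -13.5] [-0.17 -0.26  0.06]
```

```bash
python3 -m crank '[0,0,0,-0.1,-0.04, 0,0,0,0,-0.04, 0,0,0,0,-0.04, 0,0,0,0,-0.04, 0,0,0,0,0, 0,0,0,0,0, 0,0,0,0,0, 0,0,0,0,0]';  python3 d.py .4435 .232 .111
```

```text
time_s: 11.95
position: [0.4438, 0.232, 0.1177]
tool_rot: [[-0.184, 0.983, 0.001], [0.983, 0.184, 0.0], [0.0, 0.001, -1.0]]
ft_force: [0.6, -0.4, -8.0]
grip_width: 0.0134
gripper_force: 51.3
cm [ 0.01 -0.03  0.67] y-angle 10.6 q [14.  23.8 92.3  0.  63.9  3.4] ft [ 0.6 -0.4 -8. ] [ 0.01 -0.12  0.12]
```

```bash
python3 -m crank '[0,0,0,-0.1,0, 0,0,0,-0.1,0, 0,0,0,-0.1,-0.02, 0,0,0,0,-0.02, 0,0,0,0,0, 0,0,0,0,0, 0,0,0,0,0, 0,0,0,0,0]';  python3 d.py .4435 .232 .111
```

```text
time_s: 12.62
position: [0.4433, 0.2322, 0.1201]
tool_rot: [[-0.224, 0.975, -0.001], [0.975, 0.224, 0.0], [0.001, -0.001, -1.0]]
ft_force: [1.4, 5.2, -21.3]
grip_width: 0.0127
gripper_force: 50.7
cm [-0.02  0.02  0.9 ] y-angle 12.9 q [14.  23.6 92.1  0.  64.4  1.1] ft [  1.4   5.2 -21.3] [ 0.96 -0.34  0.44]
```

```bash
python3 -m crank '[0,0,0,0,-0.03, 0,0,0,0,-0.03, 0,0,0,0,-0.03, 0,0,0,0,0, 0,0,0,0,0, 0,0,0,0,0, 0,0,0,0,0, 0,0,0,0,0]';  python3 d.py .4435 .232 .111
```

```text
time_s: 13.28
position: [0.4443, 0.2319, 0.1216]
tool_rot: [[-0.31, 0.951, 0.003], [0.951, 0.31, 0.0], [-0.001, 0.003, -1.0]]
ft_force: [-1.0, -0.0, 6.4]
grip_width: 0.0133
gripper_force: 54.4
cm [ 0.04 -0.08  1.06] y-angle 18.1 q [14.  23.5 92.  -0.  64.4 -4.1] ft [-1.  -0.   6.4] [0.06 0.16 0.18]
```

Free now: the force has gone and the tool has risen past its command. I'll draw it up a little more.

```bash
python3 -m crank '[0,0,0,-0.2,-0.02, 0,0,0,-0.2,-0.02, 0,0,0,-0.2,0, 0,0,0,-0.2,0, 0,0,0,0,0, 0,0,0,0,0, 0,0,0,0,0, 0,0,0,0,0]';  python3 d.py .4435 .232 .111
```

```text
time_s: 13.95
position: [0.444, 0.232, 0.1287]
tool_rot: [[-0.348, 0.937, 0.001], [0.937, 0.348, 0.0], [-0.0, 0.001, -1.0]]
ft_force: [1.6, 1.4, 1.6]
grip_width: 0.0129
gripper_force: 53.7
cm [ 0.02 -0.04  1.77] y-angle 20.4 q [14.  23.  91.4 -0.  65.6 -6.4] ft [1.6 1.4 1.6] [ 0.33 -0.41  0.11]
```

```bash
python3 -m crank '[0,0,0,-0.5,0, 0,0,0,-0.5,0, 0,0,0,-0.7,0, 0,0,0,-0.7,0, 0,0,0,-0.7,0, 0,0,0,-0.7,0, 0,0,0,0,0, 0,0,0,0,0]';  python3 d.py .46 -.14 .19
python3 - <<'E'
from h import *
p=optics.get_image("wrist");save(p,"w2",None,1.4)
E
```

```text
time_s: 14.62
position: [0.4437, 0.2319, 0.1667]
tool_rot: [[-0.349, 0.937, 0.001], [0.937, 0.349, 0.0], [-0.0, 0.001, -1.0]]
ft_force: [1.1, 0.4, -1.1]
grip_width: 0.0132
gripper_force: 53.3
cm [-35.43 -11.43  -2.33] y-angle 20.4 q [14.  20.3 88.2 -0.  71.4 -6.4] ft [ 1.1  0.4 -1.1] [-0.05  0.04 -0.06]
```

View pics/w2.png

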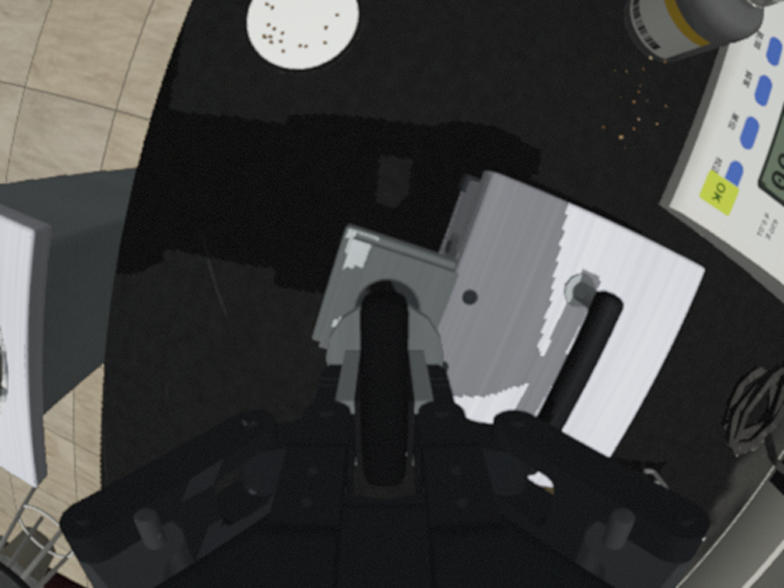

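The view shows the pin out and held. The bar is between the pads at (275,265), and the empty tongue and staple are at (275,205). Now to the tray.

```bash
python3 -m crank '[0,0,0,-0.5,0.089, 0,0,0,-0.5,0.089, 0,0,0,-0.5,0.089, 0,0,0,-0.5,0.089, 0,-2.6,0.44,0,0, 0,-2.6,0.44,0,0, 0,-2.6,0.44,0,0, 0,-2.6,0.44,0,0]' >/dev/null
python3 -m crank '[0,-3,0.44,0,0, 0,-3,0.44,0,0, 0,-3,0.44,0,0, 0,-3,0.44,0,0, 0,-3,0.44,0,0, 0,-3,0.44,0,0, 0,-3,0.44,0,0, 0,-3,0.44,0,0]'
python3 -m crank '[0,-3,0.44,0,0, 0,-3,0.44,0,0, 0,-3,0.44,0,0, 0,-3,0.44,0,0, 0,-0.5,0,0,0, 0,-0.5,0,0,0, 0,0,0,0,0, 0,0,0,0,0]'
python3 - <<'E'
from h import *
p=optics.get_image("wrist");save(p,"w3",None,1.4)
r=spotter.look_for(p,"tray");print([(round(a["score"],2),a["at"][0]*560,a["at"][1]*420,atz(p,a["at"][0]*560,a["at"][1]*420,.004,1)) for a in r])
E
python3 d.py .515 -.242 .06
```

```text
time_s: 16.0
position: [0.4962, -0.1136, 0.1859]
tool_rot: [[0.0, 1.0, -0.001], [1.0, -0.0, 0.0], [0.0, -0.001, -1.0]]
ft_force: [1.6, 0.4, -0.9]
grip_width: 0.0131
gripper_force: 53.3
time_s: 16.67
position: [0.5138, -0.2412, 0.1861]
tool_rot: [[-0.001, 1.0, -0.001], [1.0, 0.001, 0.001], [0.001, -0.001, -1.0]]
ft_force: [0.1, 0.1, -0.2]
grip_width: 0.013
gripper_force: 53.3
[(0.96, 325.528, 175.308, array([ 0.5668, -0.2298,  0.004 ])), (0.91, 126.616, 318.696, array([ 0.3194, -0.4182,  0.004 ])), (0.42, 277.592, 255.61200000000002, array([ 0.5181, -0.3195,  0.004 ]))]
cm [-0.11  0.11 12.64] y-angle 0.1 q [-37.1  25.6  75.9   0.   78.6 -37.1] ft [-0.2  0.1 -1.3] [ 0.04 -0.02  0.02]
```

View pics/w3.png

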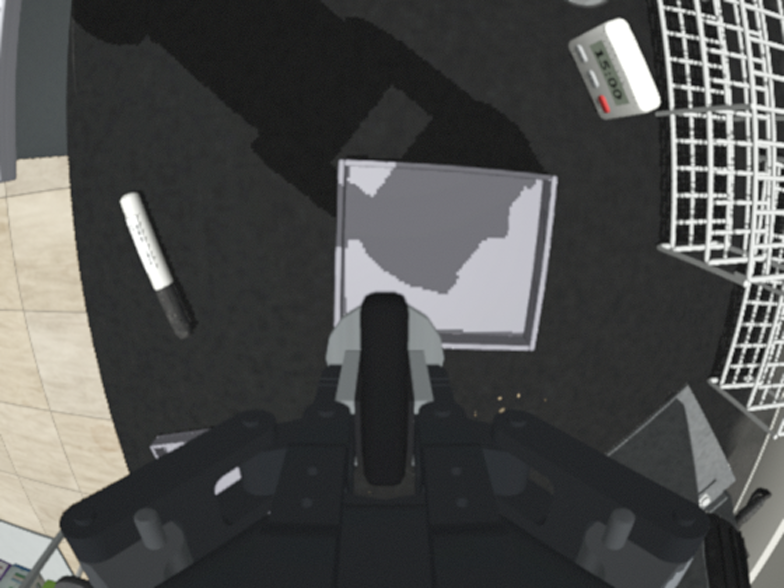

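The target tray spans display pixels (340,160), (557,176), (535,349) and about (332,345). I'll refine its centre from these.

Run:
```python
from h import *
p=optics.get_image("wrist")
C=np.array([atz(p,a/1.4,b/1.4,.026,1)[:2] for a,b in[(340,160),(557,176),(535,349),(332,345)]]);print(C,C.mean(0))
```

```text
[[ 0.4853 -0.168 ]
 [ 0.6341 -0.1746]
 [ 0.629  -0.3035]
 [ 0.4769 -0.2992]] [ 0.556325 -0.236325]
```

```bash
python3 -m crank '[0,0.4,0.6,1.5,0, 0,0,0,2.5,0, 0,0,0,2.5,0, 0,0,0,2.2,0, 0,0,0,1.8,0, 0,0,0,1.2,0, 0,0,0,0.5,0, 0,0,0,0,0]'
python3 -m crank '[0,0,0,0.1,0, 0,0,0,0.1,0, 0,0,0,0.1,0, 0,0,0,0.1,0, 0,0,0,0,0, 0,0,0,0,0, 0,0,0,0,0, 0,0,0,0,0]'
```

```text
time_s: 17.48
position: [0.5197, -0.2373, 0.0636]
tool_rot: [[-0.001, 1.0, -0.001], [1.0, 0.001, 0.001], [0.001, -0.001, -1.0]]
ft_force: [0.4, 0.9, -1.7]
grip_width: 0.0129
gripper_force: 53.3
time_s: 18.15
position: [0.52, -0.2382, 0.0604]
tool_rot: [[0.0, 1.0, 0.0], [1.0, -0.0, -0.0], [-0.0, 0.0, -1.0]]
ft_force: [-0.4, 0.6, -1.0]
grip_width: 0.0131
gripper_force: 53.3
```

```bash
python3 -m crank '[0,0,0,0.1,0, 0,0,0,0.1,0, 0,0,0,0.1,0, 0,0,0,0.1,0, 0,0,0,0,0, 0,0,0,0,0, 0,0,0,0,0, 0,0,0,0,0]'
```

```text
time_s: 18.82
position: [0.52, -0.2381, 0.0564]
tool_rot: [[-0.0, 1.0, 0.0], [1.0, 0.0, -0.0], [-0.0, 0.0, -1.0]]
ft_force: [-0.9, -0.3, 1.2]
grip_width: 0.0132
gripper_force: 53.6
```

```bash
python3 -m crank '[3,0,0,0,0, 3,0,0,0,0, 3,0,0,0,0, 3,0,0.3,0,0, 3,0,0.4,0,0, 3,0,0.4,0,0, 3,0,0.4,0,0, 3,0,0.4,0,0]'
python3 -m crank '[3,0,0.4,-0.2,0, 3,0,0.4,-0.3,0, 3,0,0.4,-0.4,0, 3,0,0.4,-0.6,0, 3,0,0.3,-1,0, 3,0,0,-1.5,0, 3,0,0,-2,0, 3,0,0,-2,0]'
python3 -m crank '[8.5,-1.5,-1,-2,0, 8.5,-1.5,-1,-2,0, 8.5,0,-1,-1.5,0, 8.5,0,-1,0,0, 8.5,0,-1,0,0, 8.5,0,-1,0,0, 8.5,0,0,0,0, 8.5,0,0,0,0]'
python3 - <<'E'
from h import *
p=optics.get_image("wrist");save(p,"w4",None,1.4)
E
```

```text
time_s: 19.48
position: [0.5396, -0.2381, 0.0563]
tool_rot: [[-0.0, 1.0, 0.0], [1.0, 0.0, -0.0], [-0.0, 0.0, -1.0]]
ft_force: [0.3, 0.8, -0.3]
grip_width: 0.0299
gripper_force: 0.0
time_s: 20.15
position: [0.558, -0.238, 0.1375]
tool_rot: [[-0.0, 1.0, -0.0], [1.0, 0.0, 0.0], [0.0, -0.0, -1.0]]
ft_force: [-0.2, -0.4, -0.2]
grip_width: 0.03
gripper_force: 0.0
time_s: 20.82
position: [0.4981, -0.2682, 0.192]
tool_rot: [[0.0, 1.0, 0.001], [1.0, -0.0, -0.001], [-0.001, 0.001, -1.0]]
ft_force: [0.6, 0.3, 0.3]
grip_width: 0.085
gripper_force: 0.0
```

View pics/w4.png

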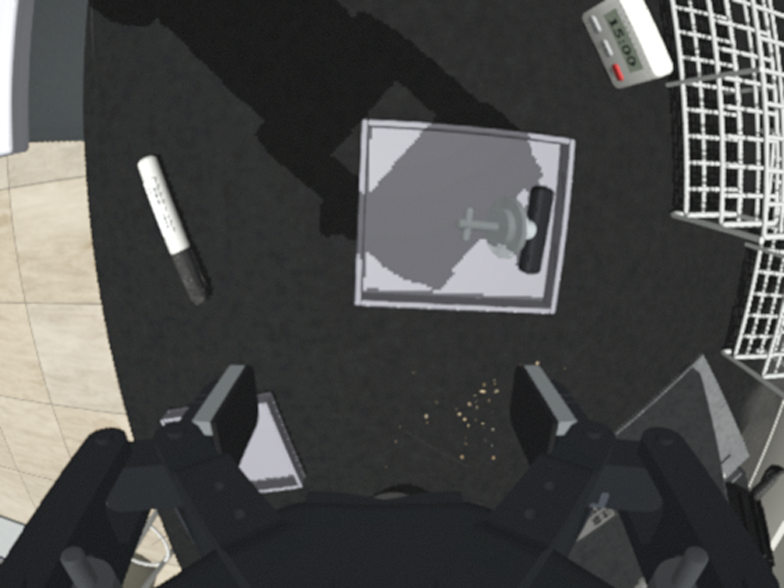

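The picture shows the pin lying in the right tray, at about (363,163) with its bar at (384,164), and the bystanders undisturbed. On to the lid.

```bash
python3 -m crank '[8.5,3.1,0.14,-0.2,-0.01, 8.5,3.1,0.14,-0.2,-0.01, 8.5,3.1,0.14,-0.2,-0.01, 8.5,3.1,0.14,-0.2,-0.01, 8.5,3.1,0.14,-0.2,0, 8.5,3.1,0.14,-0.2,0, 8.5,3.1,0.14,-0.2,0, 8.5,3.1,0.14,-0.2,0]' >/dev/null
python3 -m crank '[6,2.9,0,-0.2,0, 6,2.9,0,-0.2,0, 6,2.9,0,-0.2,0, 6,2.9,0,-0.2,0, 6,2.9,0,-0.2,0, 6,2.9,0,-0.2,0, 6,2.5,0,0,0, 6,1.5,0,0,0]'
python3 -m crank '[6,0,0,0,0, 6,0,0,0,0, 6,0,0,0,0, 6,0,0,0,0, 6,0,0,0,0, 6,0,0,0,0, 6,0,0,0,0, 6,0,0,0,0]'
python3 - <<'E'
from h import *
p=optics.get_image("wrist");save(p,"w5",None,1.4)
for q,z in dict(lid=.098,lid_handle=.135).items():
    print(q,[(round(r["score"],2),round(r["at"][0]*560),round(r["at"][1]*420),atz(p,r["at"][0]*560,r["at"][1]*420,z,1)[:2].tolist()) for r in spotter.look_for(p,q)[:3]])
E
python3 d.py .532 .2345 .110
```

```text
time_s: 22.2
position: [0.4938, 0.1968, 0.2195]
tool_rot: [[-0.042, 0.999, 0.0], [0.999, 0.042, 0.001], [0.001, 0.0, -1.0]]
ft_force: [-0.6, -0.3, -0.8]
grip_width: 0.0599
gripper_force: 0.0
time_s: 22.87
position: [0.4939, 0.1936, 0.2194]
tool_rot: [[-0.039, 0.999, 0.0], [0.999, 0.039, -0.0], [-0.0, 0.0, -1.0]]
ft_force: [-0.3, 0.2, -0.7]
grip_width: 0.06
gripper_force: 0.0
lid [(0.57, 320, 152, [0.5299, 0.2373])]
lid_handle [(0.62, 318, 151, [0.5232, 0.2421])]
cm [ 3.91  3.98 10.93] y-angle 2.3 q [ 8.6 20.4 78.6 -0.  81.   6.3] ft [-0.8 -0.8  0.9] [ 0.   -0.01 -0.02]
```

View pics/w5.png

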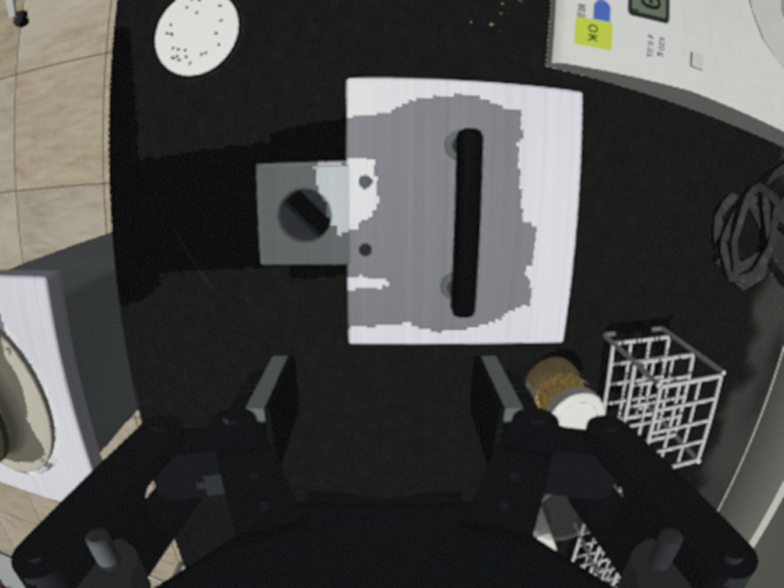

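The view shows the handle bar from display (470,130) to (463,315), the lid square on the chest, and the keyway visible in the hole.

Run:
```python
from h import *
p=optics.get_image("wrist")
A,B=[atz(p,a/1.4,b/1.4,.137,1)[:2] for a,b in[(470,129),(463,316)]];print(A,B,(A+B)/2,np.degrees(np.arctan2(*(A-B)[::-1])),np.linalg.norm(A-B))
print([atz(p,a/1.4,b/1.4,.0,1)[:2] for a,b in[(555,385),(345,345)]])
```

```text
[0.5328 0.2848] [0.5366 0.188 ] [0.5347 0.2364] 92.24806016881881 0.09687455806350809
[array([0.6619, 0.0728]), array([0.4642, 0.1088])]
```

```bash
python3 -m crank '[6,2,2,0,0, 6,2.0,2,1,0, 6,0,0.05,2.5,0, 6,0,0,2.5,0, 6,0,0,2.2,0, 6,0,0,1.5,0, 6,0,0,0.8,0, 6,0,0,0.4,0]'
python3 -m crank '[0,0,0,0,0, 0,0,0,0,0, 0,0,0,0,0, 0,0,0,0,0, 0,0,0,0,0, 0,0,0,0,0, 0,0,0,0,0, 0,0,0,0,0]' 110
python3 d.py .533 .2355 .11
```

```text
time_s: 23.73
position: [0.5324, 0.2354, 0.1093]
tool_rot: [[-0.04, 0.999, -0.002], [0.999, 0.04, -0.0], [-0.0, -0.002, -1.0]]
ft_force: [-0.2, -0.3, 0.3]
grip_width: 0.0599
gripper_force: 0.0
time_s: 24.4
position: [0.5341, 0.2357, 0.1118]
tool_rot: [[-0.04, 0.999, 0.004], [0.999, 0.04, 0.001], [0.001, 0.005, -1.0]]
ft_force: [5.3, -0.1, 7.0]
grip_width: 0.011
gripper_force: 108.1
cm [-0.01 -0.11  0.18] y-angle 2.3 q [12.2 31.3 79.4 -0.  69.1  9.9] ft [ 5.3 -0.1  7. ] [ 0.07 -0.57 -0.11]
```

```bash
python3 -m crank '[0,0,0,-0.2,0, 0,0,0,-0.3,0, 0,0,0,-0.4,0, 0,0,0,-0.5,0, 0,0,0,-0.5,0, 0,0,0,-0.5,0, 0,0,0,-0.3,0, 0,0,0,0,0]'; python3 d.py .494 -.005 .2
```

```text
time_s: 25.07
position: [0.5325, 0.2355, 0.1378]
tool_rot: [[-0.04, 0.999, -0.0], [0.999, 0.04, 0.0], [0.0, -0.0, -1.0]]
ft_force: [-0.6, -0.2, -3.6]
grip_width: 0.0116
gripper_force: 108.1
cm [-23.88  -4.81  -6.22] y-angle 2.3 q [12.2 29.6 77.5  0.  72.9  9.9] ft [-0.6 -0.2 -3.6] [-0.04  0.02  0.04]
```

```bash
python3 -m crank '[0,0,0,-0.7,0, 0,0,0,-1,0, 0,0,0,-1,0, 0,0,0,-0.8,0, 0,0,0,-0.5,0, 0,-0.5,-0.1,0,0, 0,-1.2,-0.3,0,0, 0,-1.8,-0.4,0,0]'
python3 -m crank '[0,-2.2,-0.4,0,0, 0,-2.2,-0.4,0,0, 0,-2.2,-0.4,0,0, 0,-2.2,-0.4,0,0, 0,-2.2,-0.4,0,0, 0,-2.2,-0.4,0,0, 0,-2.2,-0.4,0,0, 0,-2,-0.4,0,0]'
python3 -m crank '[0,-1.5,-0.4,0,0, 0,-1,-0.3,0,0, 0,-0.5,-0.1,0,0, 0,0,0,0,0, 0,0,0,0,0, 0,0,0,0,0, 0,0,0,0,0, 0,0,0,0,0]'
python3 - <<'E'
from h import *
p=optics.get_image("side");save(p,"s2",(150,170,370,335),3.5)
E
python3 d.py .494 -.005 .034
```

```text
time_s: 25.73
position: [0.5255, 0.1998, 0.1768]
tool_rot: [[-0.041, 0.999, -0.001], [0.999, 0.041, -0.0], [-0.0, -0.001, -1.0]]
ft_force: [0.5, -1.0, -4.7]
grip_width: 0.0111
gripper_force: 108.1
time_s: 26.4
position: [0.5, 0.0231, 0.1769]
tool_rot: [[-0.039, 0.999, -0.001], [0.999, 0.039, -0.0], [-0.0, -0.001, -1.0]]
ft_force: [0.7, 0.4, -4.2]
grip_width: 0.0108
gripper_force: 108.1
time_s: 27.07
position: [0.4943, -0.0046, 0.1773]
tool_rot: [[-0.041, 0.999, -0.0], [0.999, 0.041, 0.0], [0.0, -0.0, -1.0]]
ft_force: [0.2, -0.3, -4.1]
grip_width: 0.0109
gripper_force: 108.1
cm [-0.03 -0.03 14.33] y-angle 2.3 q [-14.3  19.1  88.2   0.   72.7 -16.6] ft [-0.8  0.3 -4.2] [ 0.01 -0.03  0.  ]
```

View pics/s2.png

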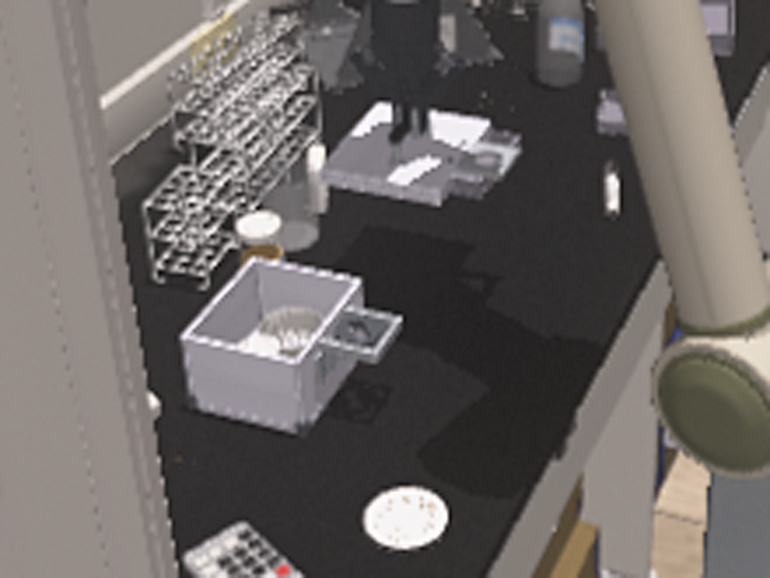

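The lid is held level at crop (425,150), clear of the beaker and jar, with the chest open behind it. I'll lower it.

```bash
python3 -m crank '[0,0,0,1,0, 0,0,0,2,0, 0,0,0,2.5,0, 0,0,0,2.5,0, 0,0,0,2.5,0, 0,0,0,1.8,0, 0,0,0,1,0, 0,0,0,0.4,0]'
python3 -m crank '[0,0,0,0.1,0, 0,0,0,0.1,0, 0,0,0,0.1,0, 0,0,0,0.1,0, 0,0,0,0,0, 0,0,0,0,0, 0,0,0,0,0, 0,0,0,0,0]'
```

```text
time_s: 27.78
position: [0.4938, -0.0049, 0.0388]
tool_rot: [[-0.04, 0.999, -0.003], [0.999, 0.04, 0.001], [0.001, -0.002, -1.0]]
ft_force: [-0.4, -0.2, -3.9]
grip_width: 0.0112
gripper_force: 108.0
time_s: 28.45
position: [0.4943, -0.0053, 0.0365]
tool_rot: [[-0.04, 0.999, 0.0], [0.999, 0.04, -0.0], [-0.0, 0.0, -1.0]]
ft_force: [0.1, 0.2, -4.2]
grip_width: 0.0107
gripper_force: 108.0
```

```bash
python3 -m crank '[0,0,0,0.1,0, 0,0,0,0.1,0, 0,0,0,0.05,0, 0,0,0,0.05,0, 0,0,0,0,0, 0,0,0,0,0, 0,0,0,0,0, 0,0,0,0,0]'
```

```text
time_s: 29.12
position: [0.4944, -0.0053, 0.0337]
tool_rot: [[-0.04, 0.999, 0.0], [0.999, 0.04, -0.0], [-0.0, 0.0, -1.0]]
ft_force: [-2.8, 0.1, 6.5]
grip_width: 0.0112
gripper_force: 109.5
```

Touched down (+6.5 N). I'll release, then rise straight up.

```bash
python3 -m crank '[1.6,0,0,0,0, 3,0,0,0,0, 4,0,0,0,0, 5,0,0,0,0, 6,0,0,0,0, 6,0,0,0,0, 6,0,0,0,0, 6,0,0,0,0]'
python3 -m crank '[6,0,0,-0.5,0, 6,0,0,-1,0, 6,0,0,-2,0, 6,0,0,-2.5,0, 6,0,0,-2.5,0, 6,0,0,-3,0, 6,0,0,-3,0, 6,0,0,0,0]'
python3 - <<'E'
from h import *
p=optics.get_image("side");save(p,"s3",(150,170,370,335),3.5)
E
```

```text
time_s: 29.78
position: [0.4943, -0.0052, 0.0333]
tool_rot: [[-0.04, 0.999, 0.0], [0.999, 0.04, -0.0], [-0.0, 0.0, -1.0]]
ft_force: [0.7, -0.1, 0.5]
grip_width: 0.06
gripper_force: 0.0
time_s: 30.45
position: [0.4963, -0.0056, 0.1839]
tool_rot: [[-0.04, 0.999, 0.01], [0.999, 0.04, -0.002], [-0.003, 0.01, -1.0]]
ft_force: [-0.2, -0.9, 0.4]
grip_width: 0.0598
gripper_force: 0.0
```

View pics/s3.png

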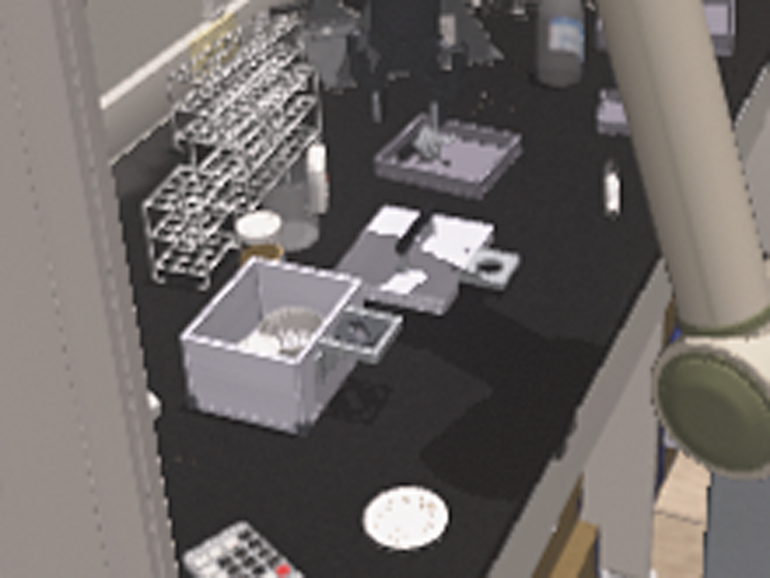

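The lid lies flat and right way up at crop (425,260). The pin is in the tray at (430,145), and the jar, beaker and timer are still standing. Handing in.

```bash
python3 -c "
from rig import env
print(env.close_job())"
```

```text
the job is handed in; nothing more can be done
None
```

The job is handed in at about 30 s of the 72 s: the pin was drawn first and lies in the grey 150 x 130 mm tray, the lid lies flat and right way up on the free worktop, and in the last pictures nothing else had been moved.

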